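Test and reset the latching stop button of a workshop bench

TASK

Test the bench's emergency stop with your fingertips: push the big red mushroom button straight in until it latches and stays in after you let go, then twist it clockwise (seen from above) by pushing against one of its ribs until it springs back out. Once it is out, press the green reset button fully in and let go of it. Nothing is to be picked up: leave the jar, the screwdriver and the hammer where they are.

Things in the scene. Friction and masses are not known exactly. Their poses are not given: they have to be found in the camera images.
- stop_box: fixed yellow box, 130 x 130 mm and 65 mm high, bolted to the bench; origin at the centre of its underside. The red mushroom button stands upright in the middle of its top. It stands at the left or at the right of the bench, turned by up to 0.6 rad.
- stop_top (a point): centre of the top of the red mushroom button, on its axis; moves and turns with the button. z up, x along one of its three ribs. Button: red disc, 90 mm diameter, 12 mm thick (too wide to grip), on it a round hub of 32 mm diameter and three radial ribs, hub and ribs 22 mm high with flush tops. This point is 115 mm above the bench when out, 105.5 mm when latched in.
- stop_rib (a point): on the top face of one of the three ribs of the red button, 30 mm from its axis; same axes as stop_top. The ribs stand at 0, +120 and -120 degrees from x about the axis; each is straight, 12 mm wide, 22 mm high above the disc, and reaches from the hub to 43 mm from the axis. White dashes on the disc between them are marks only.
- stop_press (a joint): how far the red button is pushed in, m, straight down: 0 = fully out, 0.012 = at the bottom stop. The spring and catch need about 8 N in all. From about 0.0095 on the latch catches, and when let go it then rests latched at 0.0095; push to the bottom stop to be sure. Only a twist frees it.
- stop_twist (a joint): twist of the red button, rad, clockwise seen from above: 0 = rest, 0.9 = stop. A spring pulls it back to 0 (1 N at a rib at 0, 2 N at 0.45). When latched, about 0.45 rad frees the latch and the button jumps out by 9.5 mm, so a fingertip between the ribs should stay 11 mm or more above the disc. Let go, it turns back to 0.
- reset_box: fixed grey box with a white top, 80 x 80 mm and 65 mm high; origin at the centre of its underside; the green reset button is in the middle of its top. It stands on the other side of the bench from the yellow box.
- reset_top (a point): centre of the top of the green reset button (32 mm diameter, in a black ring of 48 mm diameter); z points up. Released it is 87 mm above the bench, 10 mm above the black ring.
- reset (a joint): how far the green button is pressed, m, straight down: 0 = out, 0.006 = fully in, which takes 5 N; springs back when let go.
- jar: bystander: loose closed jar with white lid, 54 mm diameter, 75 mm high, between the two boxes; origin at the centre of its underside. Leave alone.
- screwdriver: bystander: loose screwdriver with blue handle, 200 mm long, lying at the far left of the bench (y about 0.4 m), pointing away from the robot; origin under its middle. Leave alone.
- hammer: bystander: loose hammer, 260 mm long, lying on a fixed stone slab 30 mm high behind the two boxes as seen from the robot; origin under its middle. Leave alone.
Things that resemble listed ones, but are neither listed nor needed, are in the scene too. Several things have the shape of the stop_box; the one meant has the colours described above.

How it is judged:
By the outcome, as a careful person would: the job done as asked, in the order asked, and still so for the second after the job is handed in, with the robot touching nothing.
It also fails if it takes over 51 s, if anything falls off the work surface, if the arm or the gripper's body presses on something with over 40 N, if the wrist force passes 120 N, or if a joint passes its speed limit or range.

ROBOT

A 6-joint arm with a two-finger parallel gripper is mounted at the origin on the work surface. World frame = base frame: x ahead of the robot, y to its left, z up, the work surface at z = 0. Lengths are in m, angles in rad, forces in N, time in s.
With the tool pointing down it reaches from about 0.35 to 0.775 m from the base axis. Payload 7.3 kg.
Tool frame: the origin (TCP) lies on the centre line of the jaws, within the pads' length; the fingertips stand ahead of it and the grasp point (between the pads) lies 11 mm behind it (robot.nose_length is the z of the fingertips in the tool frame, in m); z points along the fingers, y is the line along which they close (so a half turn about z gives the same grasp; the last joint's range is limited). The gripper opens to 92 mm and grips with 3 to 60 N. Pads are 19 mm wide; open, the fingers measure 130 mm over their backs; the gripper's body (75 mm by 190 mm) begins 47 mm behind the grasp point.
Start: joints at [-1.452, 0.342, 1.524, -0, 1.275, -0.146], TCP at [0.137, -0.507, 0.235] pointing down, gripper open.
Joint ranges: [-2.53, 2.53], [-0.77, 2.02], [0.04, 2.7], [-1, 4.14], [0.28, 2.66], [-3.11, 3.11]. Speed limits (rad/s): [2.57, 2.57, 3.14, 3.14, 3.14, 3.14].

INTERFACE

Orientations are given as [roll, pitch, yaw] about the fixed x, y, z axes, in that order (R = Rz(yaw) Ry(pitch) Rx(roll)).
In Python, from cell import robot, cams gives the robot as it stands. The module is installed in compiled form; this text tells all that it offers.
- The arm moves only by the tool carry_out, never from a script. Its argument "deltas" is a list of rows, each a list of 7 numbers: the shift along the tool's x, y, z in cm, then the turn, a rotation vector about the tool's x, y, z in rad, then the opening, from 0 (shut) to 1 (fully open). A call has exactly 8 rows; each row shifts and turns the commanded pose from where the row before left it, along the tool's axes as they then stand; what a row does not reach is not made up. A row lasts 1/12 s, in which the tool goes at most 41.7 mm and 7.16 degrees, less where a joint would pass 70% of its speed; a pose out of reach is approached as far as the arm can. A call is refused whole if a number of a shift passes 4.17 or a number of a turn 0.125, either way. A call with a gripper value outside its range is refused whole. The fingers move at their own pace and stop on an object; "force" is the grip in N (left out, the last holds). Time passes only in rows, so rows that do not move let the fingers close, or fill a call up. It gives the time, the measured TCP pose, the force, the opening and the grip force at its end, in the units of the state.
- robot.observe(): the state, without advancing time (a new reading comes with each control period).
- cams.read_camera(name): name is "side" or "top" or "wrist"; returns a dict with "image" (480x640x3 uint8, blue, green, red), "depth" (480x640 float32, m along the optical axis (not along the pixel's ray), 0 where there is no reading), "fx", "fy", "cx", "cy" (pixels), "D" ([k1, k2, p1, p2, k3] as OpenCV has them; the pictures are not rectified), "world_to_cam" (4x4, takes a point from world to camera coordinates). Camera axes: x right, y up, looking along -z (the intrinsics and any distortion apply to the point x, -y, -z); pixel columns grow to the right and rows downward; lengths in m; the calibration is good to about 2 mm. A picture is of the moment at which its call begins.
- robot.hand_in(): hands the job in; it is judged then, once.
The state is a dict: "time": time; "qpos": joint angles; "qvel": joint speeds; "joint_efforts": joint torques, N m; "tool_pos": TCP position; "tool_rot": TCP orientation; "contact_force": force on the tool from outside, world axes, zero at the start; "torque": the same for the moment, N m; "opening": finger opening in m; "grip_force": force on a finger pad.
Only numpy, scipy, OpenCV 4.12 (cv2) and the standard library are available. Lean on these libraries where they do the work, as an engineer would, in place of code of your own. Each camera call takes 0.05 s, during which the arm holds its last target. There are 200 camera calls.

## Working session

There is one attempt and no reset: what is moved stays moved. The work goes in short steps, Python scripts to look and compute and a tool call to move; the robot and the scene stay as the last step left them, time stands still between calls to the robot, and variables do not carry over. Pictures are saved under pics/ and viewed, at most 10 in all, crops included, and the job is handed in when it is done.

Besides the shell and the picture viewer there is one more tool, called in YAML: its name, and indented under it one key for each argument. carry_out: Moves the arm, as the interface text tells. Its arguments: {"type":"object","properties":{"deltas":{"type":"array","items":{"type":"array","items":{"type":"number"}}},"force":{"type":"number"}},"required":["deltas"]}

```bash
mkdir -p pics
cat > h.py <<'E'
import numpy as np, cv2
from cell import robot, cams
from scipy.spatial.transform import Rotation as R
def ray(c,uv):
    K=np.array([[c["fx"],0,c["cx"]],[0,c["fy"],c["cy"]],[0,0,1]])
    p=cv2.undistortPoints(np.array(uv,float).reshape(-1,1,2),K,np.array(c["D"],float)).reshape(-1,2)
    d=np.c_[p[:,0],-p[:,1],-np.ones(len(p))]
    T=np.linalg.inv(c["world_to_cam"]); return T[:3,3], d@T[:3,:3].T
def onplane(c,uv,z):
    o,d=ray(c,uv); return o+d*((z-o[2])/d[:,2])[:,None]
def bydepth(c,uv):
    o,d=ray(c,uv); return np.array([o+k*c["depth"][int(v),int(u)] for k,(u,v) in zip(d,uv)])
E
python3 - <<'E'
from h import *
s=robot.observe(); print({k:np.round(v,3) for k,v in s.items()}, robot.nose_length)
for n in ("top","side"):
    c=cams.read_camera(n); cv2.imwrite(f"pics/{n}0.png",c["image"]); np.save(f"{n}0.npy",c,allow_pickle=True)
E
```

```text
{'time': np.float64(0.0), 'qpos': array([-1.452,  0.343,  1.525,  0.   ,  1.275, -0.146]), 'qvel': array([-0.   , -0.   ,  0.001,  0.   , -0.001, -0.001]), 'joint_efforts': array([ -0.   , -43.124, -24.422,   0.072,   0.056,  -0.   ]), 'tool_pos': array([ 0.137, -0.506,  0.234]), 'tool_rot': array([-3.14 , -0.   ,  0.265]), 'contact_force': array([ 0.068, -0.758, -0.309]), 'torque': array([-0.032, -0.028, -0.009]), 'grip_force': np.float64(0.0), 'opening': np.float64(0.092)} 0.008
```

View pics/top0.png

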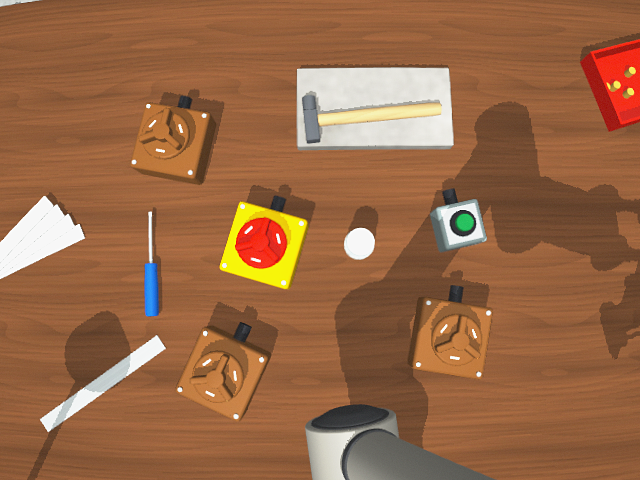

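View pics/side0.png

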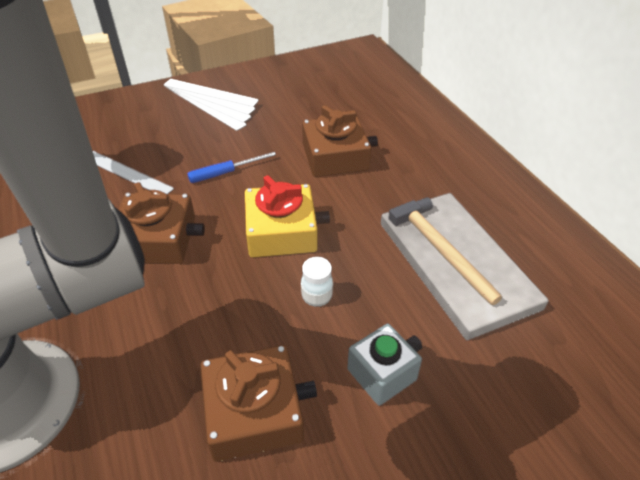

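The top view shows the yellow box with its red button at about (262,243) and the white-topped grey box with its green button at (463,223). Things that could be mistaken for the stop box are the brown copies at (165,133), (223,372) and (457,338), all the wrong colour. I choose (262,243) and check it in a crop.

Run:
```python
from h import *
c=np.load("top0.npy",allow_pickle=True).item()
hsv=cv2.cvtColor(c["image"],cv2.COLOR_BGR2HSV)
H,S,V=[hsv[...,i].astype(int) for i in range(3)]
yy,xx=np.mgrid[:480,:640]
near=(abs(xx-262)<50)&(abs(yy-243)<50)
red=((H<8)|(H>172))&(S>150)&(V>80)&near
green=(H>45)&(H<90)&(S>100)&(abs(xx-463)<30)&(abs(yy-223)<30)
for n,m,z in (("red",red,.1),("green",green,.087)):
    k=max(cv2.findContours(m.astype(np.uint8),0,1)[0],key=cv2.contourArea)
    e=cv2.fitEllipse(cv2.convexHull(k)); P=bydepth(c,np.c_[xx[m],yy[m]])
    print(n,np.round(e,1).tolist() if 0 else e,onplane(c,[e[0]],z).round(4),np.percentile(P[:,2],[5,25,50,75,95]).round(4))
    w=P[P[:,2]>(0.108 if n=="red" else .08)]; print(len(w),w.mean(0).round(4))
    if n=="red":
        np.save("ribpts.npy",w)
# yellow box: minAreaRect
yel=(H>20)&(H<35)&(S>150)&(V>150)&near
m=((yel|red)).astype(np.uint8); k=max(cv2.findContours(m,0,1)[0],key=cv2.contourArea)
# white dashes
wh=(S<60)&(V>200)&near
n,l,st,ce=cv2.connectedComponentsWithStats(wh.astype(np.uint8))
for i in range(1,n):
    if st[i,4]>5: print("white",ce[i].round(1),st[i,4],onplane(c,[ce[i]],.093).round(4),onplane(c,[ce[i]],.065).round(4))
cr=c["image"][190:300,205:320]; cv2.imwrite("pics/crop.png",cv2.resize(cr,None,fx=5,fy=5,interpolation=2))
j=onplane(c,[[360,243]],.075);print("jar",j)
```

```text
red ((260.6672668457031, 242.71273803710938), (49.42106246948242, 50.51357650756836), 71.72188568115234) [[0.5099 0.1682 0.1   ]] [0.091  0.0928 0.0945 0.1138 0.117 ]
631 [0.5089 0.1668 0.1246]
green ((464.1100769042969, 222.1209716796875), (17.901498794555664, 18.81012535095215), 73.62915802001953) [[ 0.541  -0.1875  0.087 ]] [0.082  0.0855 0.0868 0.0881 0.0898]
262 [ 0.5405 -0.1869  0.0903]
white [242.3 206.1] 16 [[0.5753 0.201  0.093 ]] [[0.5801 0.2055 0.065 ]]
white [300.8 223.2] 19 [[0.5433 0.0992 0.093 ]] [[0.5471 0.1005 0.065 ]]
white [248.  229.6] 25 [[0.5338 0.191  0.093 ]] [[0.5373 0.1952 0.065 ]]
white [277.8 237.7] 22 [[0.5187 0.1394 0.093 ]] [[0.5217 0.142  0.065 ]]
white [255.5 259.5] 26 [[0.4817 0.1783 0.093 ]] [[0.4836 0.1821 0.065 ]]
white [224.1 265. ] 20 [[0.4732 0.2329 0.093 ]] [[0.4748 0.2385 0.065 ]]
white [283.2 282.5] 18 [[0.4413 0.1309 0.093 ]] [[0.442  0.1332 0.065 ]]
jar [[ 0.50860604 -0.00350143  0.075     ]]
```

View pics/crop.png

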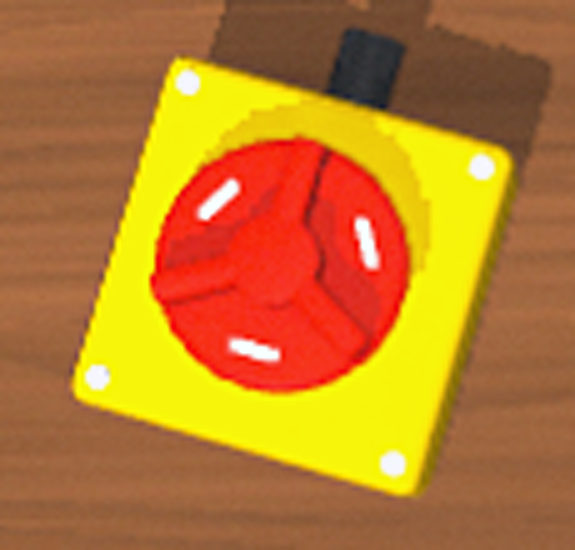

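The crop confirms the choice: a red mushroom button on the yellow box. Its ribs point up (310,145), left (165,285) and lower right (360,350), with the dashes between them.

Measurements:
- **Button axis:** screws and dashes agree on about (0.511, 0.169).
- **Ribs:** at −16°, 104° and −136°. The measured heights (0.093 and about 0.115) match the description.
- **Green button:** (0.541, −0.187), at height 0.087 as given.

I'm moving over the button with the fingers closing.

carry_out:
  deltas:
    - [3.3, -1, 0, 0, 0, 0, 0]
    - [3.3, -1, 0, 0, 0, 0, 0]
    - [3.3, -1, 0, 0, 0, 0, 0]
    - [3.3, -1, 0, 0, 0, 0, 0]
    - [3.3, -1, 0, 0, 0, 0, 0]
    - [3.3, -1, 0, 0, 0, 0, 0]
    - [3.3, -1, 0, 0, 0, 0, 0]
    - [3.3, -1, 0, 0, 0, 0, 0]
  force: 30

```text
time: 0.77
tool_pos: [0.3724, -0.3591, 0.2345]
tool_rot: [-3.141, 0.0, 0.265]
contact_force: [0.3, -0.1, -0.1]
opening: 0.0427
grip_force: 0.0
```

carry_out:
  deltas:
    - [2.2, -2.9, 0, 0, 0, 0, 0]
    - [2.2, -2.9, 0, 0, 0, 0, 0]
    - [2.2, -2.9, 0, 0, 0, 0, 0]
    - [2.2, -2.9, 0, 0, 0, 0, 0]
    - [2.2, -2.9, 0, 0, 0, 0, 0]
    - [2.2, -2.9, 0, 0, 0, 0, 0]
    - [2.2, -2.9, 0, 0, 0, 0, 0]
    - [2.2, -2.9, 0, 0, 0, 0, 0]

```text
time: 1.43
tool_pos: [0.4806, -0.0886, 0.2345]
tool_rot: [-3.141, 0.0, 0.265]
contact_force: [0.7, 0.0, 0.6]
opening: 0.0003
grip_force: 0.0
```

carry_out:
  deltas:
    - [1.2, -3.0, 0, 0, 0, 0, 0]
    - [1.2, -3.0, 0, 0, 0, 0, 0]
    - [1.2, -3.0, 0, 0, 0, 0, 0]
    - [1.2, -3.0, 0, 0, 0, 0, 0]
    - [1.2, -3.0, 0, 0, 0, 0, 0]
    - [1.2, -3.0, 0, 0, 0, 0, 0]
    - [1.2, -3.0, 0, 0, 0, 0, 0]
    - [1.2, -3.0, 0, 0, 0, 0, 0]

```text
time: 2.1
tool_pos: [0.51, 0.1679, 0.2344]
tool_rot: [3.142, 0.001, 0.265]
contact_force: [0.9, -1.6, -0.7]
opening: 0.0005
grip_force: 0.0
```

carry_out:
  deltas:
    - [0, 0, 0, 0, 0, -0.12, 0]
    - [0, 0, 0, 0, 0, -0.12, 0]
    - [0, 0, 0, 0, 0, -0.12, 0]
    - [0, 0, 0, 0, 0, -0.12, 0]
    - [0, 0, 0, 0, 0, -0.12, 0]
    - [0, 0, 0, 0, 0, -0.12, 0]
    - [0, 0, 0, 0, 0, -0.12, 0]
    - [0, 0, 0, 0, 0, -0.12, 0]

```text
time: 2.77
tool_pos: [0.51, 0.1663, 0.2342]
tool_rot: [-3.141, 0.001, 1.231]
contact_force: [-0.4, 0.9, -0.0]
opening: 0.0002
grip_force: 0.0
```

carry_out:
  deltas:
    - [0.2, 0, 1.8, 0, 0, -0.05, 0]
    - [0, 0, 1.8, 0, 0, 0, 0]
    - [0, 0, 1.8, 0, 0, 0, 0]
    - [0, 0, 1.8, 0, 0, 0, 0]
    - [0, 0, 1.8, 0, 0, 0, 0]
    - [0, 0, 1.2, 0, 0, 0, 0]
    - [0, 0, 0.3, 0, 0, 0, 0]
    - [0, 0, 0, 0, 0, 0, 0]

```text
time: 3.43
tool_pos: [0.5103, 0.1681, 0.1287]
tool_rot: [-3.139, 0.001, 1.275]
contact_force: [0.5, 0.6, -0.2]
opening: 0.0008
grip_force: 0.0
```

carry_out:
  deltas:
    - [0, 0, 0.3, 0, 0, 0, 0]
    - [0, 0, 0.3, 0, 0, 0, 0]
    - [0, 0, 0.3, 0, 0, 0, 0]
    - [0, 0, 0.3, 0, 0, 0, 0]
    - [0, 0, 0.2, 0, 0, 0, 0]
    - [0, 0, 0.1, 0, 0, 0, 0]
    - [0, 0, 0, 0, 0, 0, 0]
    - [0, 0, 0, 0, 0, 0, 0]

```text
time: 4.1
tool_pos: [0.5116, 0.1683, 0.1154]
tool_rot: [3.14, -0.001, 1.275]
contact_force: [-0.8, -1.0, 5.3]
opening: 0.0007
grip_force: 2.3
```

carry_out:
  deltas:
    - [0, 0, 0.2, 0, 0, 0, 0]
    - [0, 0, 0.1, 0, 0, 0, 0]
    - [0, 0, 0.1, 0, 0, 0, 0]
    - [0, 0, 0.1, 0, 0, 0, 0]
    - [0, 0, 0.1, 0, 0, 0, 0]
    - [0, 0, 0.1, 0, 0, 0, 0]
    - [0, 0, 0, 0, 0, 0, 0]
    - [0, 0, 0, 0, 0, 0, 0]

```text
time: 4.77
tool_pos: [0.5122, 0.1684, 0.1109]
tool_rot: [3.137, -0.002, 1.275]
contact_force: [-4.7, -1.4, 24.3]
opening: 0.0004
grip_force: 12.1
```

Bottom stop reached: the tip is at 0.103 with 24 N. I'm lifting off and looking from above.

carry_out:
  deltas:
    - [0, 0, -0.6, 0, 0, 0, 0]
    - [0, 0, -1.5, 0, 0, 0, 0]
    - [0, 0, -1.5, 0, 0, 0, 0]
    - [0, -1.0, 0, 0, 0, 0, 0]
    - [0, -1.5, 0, 0, 0, 0, 0]
    - [0, -1.5, 0, 0, 0, 0, 0]
    - [0, -0.5, 0, 0, 0, 0, 0]
    - [0, 0, 0, 0, 0, 0, 0]

```text
time: 5.43
tool_pos: [0.4662, 0.1817, 0.1431]
tool_rot: [-3.14, 0.001, 1.276]
contact_force: [-0.5, -0.7, -0.1]
opening: 0.0005
grip_force: 0.0
```

Run:
```python
from h import *
s=robot.observe(); print(s["tool_pos"].round(4),s["tool_rot"].round(3),s["qpos"].round(2))
t=cams.read_camera("top"); w=cams.read_camera("side")
a=cv2.resize(t["image"][190:300,205:320],(400,383)); b=cv2.resize(w["image"][160:265,220:340],(400,383))
cv2.imwrite("pics/c1.png",np.hstack([a,b]))
```

```text
[0.4662 0.1817 0.1431] [-3.140e+00  1.000e-03  1.276e+00] [ 0.22  0.4   1.72 -0.    1.03  0.51]
```

View pics/c1.png

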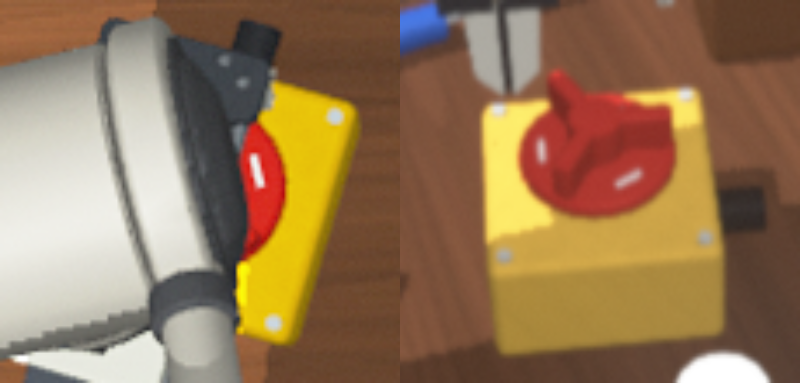

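The button sits lower and the fingertip is clear of it. I'm moving in to 38 mm radius and down between the ribs, then swinging clockwise about the axis.

carry_out:
  deltas:
    - [0, 0.4, 0, 0, 0, 0, 0]
    - [0, 0.4, 0, 0, 0, 0, 0]
    - [0, 0, 0.9, 0, 0, 0, 0]
    - [0, 0, 0.9, 0, 0, 0, 0]
    - [0, 0, 0.9, 0, 0, 0, 0]
    - [0, 0, 0.8, 0, 0, 0, 0]
    - [0, 0, 0.4, 0, 0, 0, 0]
    - [0, 0, 0, 0, 0, 0, 0]

```text
time: 6.2
tool_pos: [0.4747, 0.1788, 0.1032]
tool_rot: [-3.139, 0.001, 1.275]
contact_force: [-0.2, -0.4, 1.0]
opening: 0.0005
grip_force: 0.0
```

carry_out:
  deltas:
    - [0.38, 0.02, 0, 0, 0, 0.1, 0]
    - [0.38, 0.02, 0, 0, 0, 0.1, 0]
    - [0.38, 0.02, 0, 0, 0, 0.1, 0]
    - [0.38, 0.02, 0, 0, 0, 0.1, 0]
    - [0.38, 0.02, 0, 0, 0, 0.1, 0]
    - [0.38, 0.02, 0, 0, 0, 0.1, 0]
    - [0.38, 0.02, 0, 0, 0, 0.1, 0]
    - [0, 0, 0, 0, 0, 0, 0]

```text
time: 6.87
tool_pos: [0.4909, 0.2, 0.1046]
tool_rot: [-3.141, 0.001, 0.572]
contact_force: [-2.6, -0.3, 0.3]
opening: 0.0005
grip_force: 1.5
```

carry_out:
  deltas:
    - [0.38, 0.02, 0, 0, 0, 0.1, 0]
    - [0.38, 0.02, 0, 0, 0, 0.1, 0]
    - [0.38, 0.02, 0, 0, 0, 0.1, 0]
    - [0.19, 0.01, 0, 0, 0, 0.05, 0]
    - [0, 0, 0, 0, 0, 0, 0]
    - [0, 0, 0, 0, 0, 0, 0]
    - [0, 0, 0, 0, 0, 0, 0]
    - [0, 0, 0, 0, 0, 0, 0]

```text
time: 7.53
tool_pos: [0.5034, 0.205, 0.105]
tool_rot: [-3.141, -0.0, 0.227]
contact_force: [-3.6, 1.9, 4.6]
opening: 0.0
grip_force: 2.6
```

Run:
```python
from h import *
s=robot.observe(); print(s["tool_pos"].round(4),s["tool_rot"].round(3),s["qpos"].round(2))
w=cams.read_camera("side")
cv2.imwrite("pics/c2.png",cv2.resize(w["image"][130:265,210:340],(480,498)))
```

```text
[0.5034 0.205  0.105 ] [-3.141 -0.     0.227] [0.25 0.51 1.65 0.   0.98 1.59]
```

View pics/c2.png

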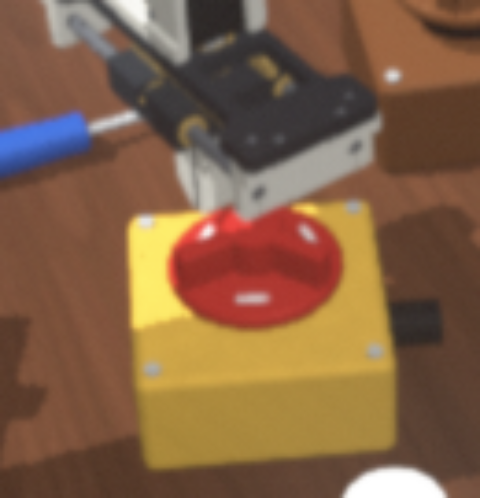

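The finger is pushing a rib and the button has turned about 0.6 rad; the upward force suggests it is springing out. I'm adding a little more twist, then backing off the rib and lifting clear.

carry_out:
  deltas:
    - [0.38, 0.02, 0, 0, 0, 0.1, 0]
    - [0, 0, 0, 0, 0, 0, 0]
    - [0, 0, 0, 0, 0, 0, 0]
    - [-0.38, 0.02, 0, 0, 0, -0.1, 0]
    - [-0.38, 0.02, 0, 0, 0, -0.1, 0]
    - [-0.38, 0.02, 0, 0, 0, -0.1, 0]
    - [-0.38, 0.02, 0, 0, 0, -0.1, 0]
    - [-0.38, 0.02, 0, 0, 0, -0.1, 0]

```text
time: 8.25
tool_pos: [0.4896, 0.1985, 0.1046]
tool_rot: [3.141, -0.0, 0.633]
contact_force: [-2.3, 0.9, 1.9]
opening: 0.0004
grip_force: 1.3
```

carry_out:
  deltas:
    - [-0.38, 0.02, 0, 0, 0, -0.1, 0]
    - [-0.38, 0.02, 0, 0, 0, -0.1, 0]
    - [-0.38, 0.02, 0, 0, 0, -0.1, 0]
    - [-0.38, 0.02, 0, 0, 0, -0.1, 0]
    - [-0.38, 0.02, 0, 0, 0, -0.1, 0]
    - [-0.38, 0.02, 0, 0, 0, -0.1, 0]
    - [0, 0, 0, 0, 0, 0, 0]
    - [0, 0, 0, 0, 0, 0, 0]

```text
time: 8.92
tool_pos: [0.4765, 0.1803, 0.1044]
tool_rot: [3.141, 0.0, 1.223]
contact_force: [-0.1, 0.3, -0.5]
opening: 0.0005
grip_force: 0.0
```

carry_out:
  deltas:
    - [0, 0, -1, 0, 0, 0, 0]
    - [0, 0, -1.5, 0, 0, 0, 0]
    - [0, 0, -2, 0, 0, 0, 0]
    - [0, 0, -2, 0, 0, 0, 0]
    - [0, 0, -2, 0, 0, 0, 0]
    - [0, 0, -2, 0, 0, 0, 0]
    - [0, 0, -2, 0, 0, 0, 0]
    - [0, 0, 0, 0, 0, 0, 0]

```text
time: 9.58
tool_pos: [0.4783, 0.1812, 0.2344]
tool_rot: [3.135, -0.004, 1.224]
contact_force: [0.1, 1.1, -0.4]
opening: 0.0008
grip_force: 0.0
```

Run:
```python
from h import *
s=robot.observe(); print(s["tool_pos"].round(4),s["tool_rot"].round(3),s["qpos"].round(2))
w=cams.read_camera("side"); o=np.load("side0.npy",allow_pickle=True).item()
f=lambda c:cv2.resize(c["image"][160:265,220:340],(400,383))
cv2.imwrite("pics/c3.png",np.hstack([f(o),f(w)]))
for c in(o,w):
    hsv=cv2.cvtColor(c["image"],40).astype(int); m=((hsv[...,0]<8)|(hsv[...,0]>172))&(hsv[...,1]>150)&(hsv[...,2]>80)
    yy,xx=np.mgrid[:480,:640]; m&=(abs(xx-280)<50)&(abs(yy-195)<35)
    P=bydepth(c,np.c_[xx[m],yy[m]]); print(np.percentile(P[:,2],[10,30,50,70,90,97]).round(4),yy[m].min(),yy[m].max())
```

```text
[0.4783 0.1812 0.2344] [ 3.135 -0.004  1.224] [ 0.21  0.31  1.57 -0.    1.25  0.56]
[0.0896 0.0921 0.0948 0.1093 0.1144 0.1158] 175 216
[0.0896 0.0921 0.0947 0.1097 0.1144 0.1155] 175 216
```

View pics/c3.png

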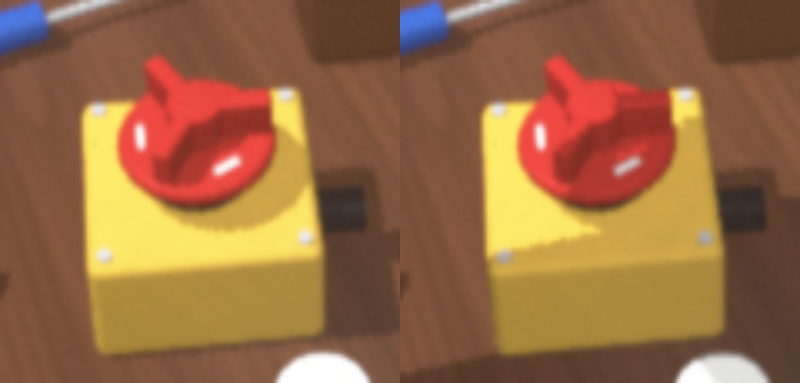

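The right panel (now) matches the left one (start): the button is out at 0.115 and back at zero twist, whereas the earlier picture showed it lower. Now I'm moving to the green button.

carry_out:
  deltas:
    - [-2.7, 1.5, 0, 0, 0, 0, 0]
    - [-2.7, 1.5, 0, 0, 0, 0, 0]
    - [-2.7, 1.5, 0, 0, 0, 0, 0]
    - [-2.7, 1.5, 0, 0, 0, 0, 0]
    - [-2.7, 1.5, 0, 0, 0, 0, 0]
    - [-2.7, 1.5, 0, 0, 0, 0, 0]
    - [-2.7, 1.5, 0, 0, 0, 0, 0]
    - [-2.7, 1.5, 0, 0, 0, 0, 0]

```text
time: 10.3
tool_pos: [0.5156, -0.0647, 0.2289]
tool_rot: [-3.14, 0.0, 1.224]
contact_force: [0.4, -0.0, -0.1]
opening: 0.0005
grip_force: 0.0
```

carry_out:
  deltas:
    - [-2.7, 1.6, 0, 0, 0, 0, 0]
    - [-2.7, 1.6, 0, 0, 0, 0, 0]
    - [-2.7, 1.6, 0, 0, 0, 0, 0]
    - [-2.8, 1.6, 0, 0, 0, 0, 0]
    - [0, 0, 2.5, 0, 0, 0, 0]
    - [0, 0, 2.5, 0, 0, 0, 0]
    - [0, 0, 2.5, 0, 0, 0, 0]
    - [0, 0, 2.5, 0, 0, 0, 0]

```text
time: 10.97
tool_pos: [0.5386, -0.1876, 0.1277]
tool_rot: [-3.14, -0.0, 1.223]
contact_force: [-0.6, -0.3, 0.1]
opening: 0.0002
grip_force: 0.0
```

carry_out:
  deltas:
    - [0.1, 0.2, 1.0, 0, 0, 0, 0]
    - [0, 0, 1.0, 0, 0, 0, 0]
    - [0, 0, 0.9, 0, 0, 0, 0]
    - [0, 0, 0.3, 0, 0, 0, 0]
    - [0, 0, 0.2, 0, 0, 0, 0]
    - [0, 0, 0.2, 0, 0, 0, 0]
    - [0, 0, 0.2, 0, 0, 0, 0]
    - [0, 0, 0, 0, 0, 0, 0]

```text
time: 11.63
tool_pos: [0.5419, -0.1874, 0.0924]
tool_rot: [3.14, 0.0, 1.225]
contact_force: [-0.5, 0.4, 3.2]
opening: 0.0003
grip_force: 1.5
```

carry_out:
  deltas:
    - [0, 0, 0.1, 0, 0, 0, 0]
    - [0, 0, 0.1, 0, 0, 0, 0]
    - [0, 0, 0.1, 0, 0, 0, 0]
    - [0, 0, 0.1, 0, 0, 0, 0]
    - [0, 0, 0, 0, 0, 0, 0]
    - [0, 0, 0, 0, 0, 0, 0]
    - [0, 0, 0, 0, 0, 0, 0]
    - [0, 0, 0, 0, 0, 0, 0]

```text
time: 12.3
tool_pos: [0.5419, -0.1875, 0.0891]
tool_rot: [3.14, 0.0, 1.225]
contact_force: [-2.8, 2.5, 12.3]
opening: 0.0004
grip_force: 5.9
```

carry_out:
  deltas:
    - [0, 0, 0.1, 0, 0, 0, 0]
    - [0, 0, 0.1, 0, 0, 0, 0]
    - [0, 0, 0, 0, 0, 0, 0]
    - [0, 0, 0, 0, 0, 0, 0]
    - [0, 0, 0, 0, 0, 0, 0]
    - [0, 0, 0, 0, 0, 0, 0]
    - [0, 0, 0, 0, 0, 0, 0]
    - [0, 0, 0, 0, 0, 0, 0]

```text
time: 12.97
tool_pos: [0.542, -0.1875, 0.0889]
tool_rot: [3.139, 0.0, 1.225]
contact_force: [-5.4, 3.1, 24.1]
opening: 0.001
grip_force: 12.2
```

carry_out:
  deltas:
    - [0, 0, -0.8, 0, 0, 0, 0]
    - [0, 0, -1.5, 0, 0, 0, 0]
    - [0, 0, -2, 0, 0, 0, 0]
    - [0, 0, -2, 0, 0, 0, 0]
    - [0, 0, -2, 0, 0, 0, 0]
    - [0, 0, -2, 0, 0, 0, 0]
    - [0, 0, -2, 0, 0, 0, 0]
    - [0, 0, 0, 0, 0, 0, 0]

```text
time: 13.63
tool_pos: [0.543, -0.1882, 0.2125]
tool_rot: [3.135, 0.001, 1.225]
contact_force: [-0.3, -0.8, 0.2]
opening: 0.0004
grip_force: 0.0
```

Run:
```python
from h import *
w=cams.read_camera("side"); cv2.imwrite("pics/end.png",w["image"])
```

```text
(no output)
```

View pics/end.png

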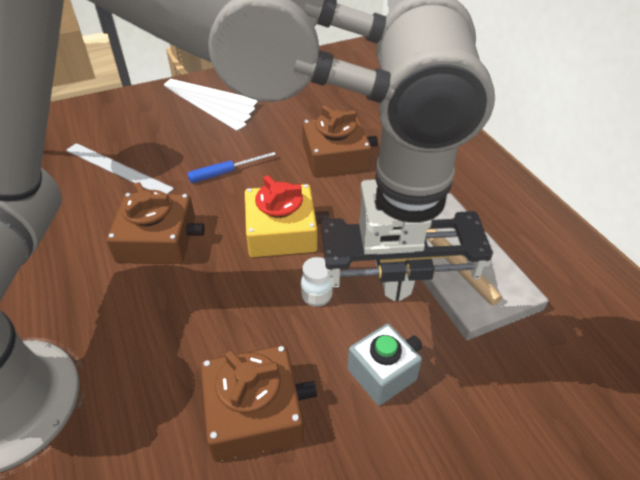

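The green button (385,347) is released, the red button (279,197) is out, the jar (317,281), the screwdriver and the visible part of the hammer are where they were, and the arm is clear of everything.

```bash
python3 -c "
from cell import robot
print(robot.hand_in())"
```

```text
the job is handed in; nothing more can be done
None
```

I latched the emergency stop, twisted it clockwise until it sprang back out, then pressed the green reset fully in and let go; the job was handed in at about 13.7 s, with the jar, screwdriver and hammer left alone.

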